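Find the rocking cork lid and seat it

TASK

One of the four cork-lidded jars was not closed properly: its cork looks like the others but rocks. With a fingertip press lightly near the edge of the corks, one after another, to find the one that rocks, then press that cork straight down until it is fully home and no longer rocks. Do not force the tight corks deeper, do not pick up, tip or push any jar out of its place, and leave everything else on the counter alone.

Things in the scene. Friction and masses are not known exactly. Their poses are not given: they have to be found in the camera images.
- jar_a: squat white ceramic jar, terracotta band, ~0.8 kg, loose on the counter; belly 104 mm, rim 78 mm across, 88 mm high; origin: centre of underside, z up. All four jars and corks look alike. A well closed cork is rigid up to about 30 N, above that it slides deeper. The one loose cork sits level; 2 to 6 N near its edge (20 to 30 mm from centre) makes that side give 2 to 4 mm; it springs back
- jar_b: squat white ceramic jar, terracotta band, ~0.8 kg, loose on the counter; belly 104 mm, rim 78 mm across, 88 mm high; origin: centre of underside, z up. All four jars and corks look alike. A well closed cork is rigid up to about 30 N, above that it slides deeper. The one loose cork sits level; 2 to 6 N near its edge (20 to 30 mm from centre) makes that side give 2 to 4 mm; it springs back
- jar_c: squat white ceramic jar, terracotta band, ~0.8 kg, loose on the counter; belly 104 mm, rim 78 mm across, 88 mm high; origin: centre of underside, z up. All four jars and corks look alike. A well closed cork is rigid up to about 30 N, above that it slides deeper. The one loose cork sits level; 2 to 6 N near its edge (20 to 30 mm from centre) makes that side give 2 to 4 mm; it springs back
- jar_d: squat white ceramic jar, terracotta band, ~0.8 kg, loose on the counter; belly 104 mm, rim 78 mm across, 88 mm high; origin: centre of underside, z up. All four jars and corks look alike. A well closed cork is rigid up to about 30 N, above that it slides deeper. The one loose cork sits level; 2 to 6 N near its edge (20 to 30 mm from centre) makes that side give 2 to 4 mm; it springs back
- lid_a (a point): centre of the top face of the cork on jar_a (z up, tips with the cork): a flat disc 66 mm across, top 14 to 17 mm above the jar rim, varying from jar to jar, so height does not tell which is loose. The loose one, pressed at its centre with 12 to 20 N, slides down 5.5 to 8 mm, then stops dead, wedged all round, top 9 mm above the rim: fully home; it stays there and no longer rocks
- lid_b (a point): centre of the top face of the cork on jar_b (z up, tips with the cork): a flat disc 66 mm across, top 14 to 17 mm above the jar rim, varying from jar to jar, so height does not tell which is loose. The loose one, pressed at its centre with 12 to 20 N, slides down 5.5 to 8 mm, then stops dead, wedged all round, top 9 mm above the rim: fully home; it stays there and no longer rocks
- lid_c (a point): centre of the top face of the cork on jar_c (z up, tips with the cork): a flat disc 66 mm across, top 14 to 17 mm above the jar rim, varying from jar to jar, so height does not tell which is loose. The loose one, pressed at its centre with 12 to 20 N, slides down 5.5 to 8 mm, then stops dead, wedged all round, top 9 mm above the rim: fully home; it stays there and no longer rocks
- lid_d (a point): centre of the top face of the cork on jar_d (z up, tips with the cork): a flat disc 66 mm across, top 14 to 17 mm above the jar rim, varying from jar to jar, so height does not tell which is loose. The loose one, pressed at its centre with 12 to 20 N, slides down 5.5 to 8 mm, then stops dead, wedged all round, top 9 mm above the rim: fully home; it stays there and no longer rocks
- comal: round flat dark steel griddle lying on the counter, 260 mm across, 12 mm high, loop handles to its +y and -y; origin: centre of the underside; not to be disturbed
- tortilla_press: green plastic tortilla press, closed, round plates 200 mm across, 70 mm high, hinge to its +x; origin: centre of the underside; not to be disturbed
- mortar: three-legged dark stone mortar 156 mm across, bowl rim 85 mm high, pestle up to about 130 mm; origin: centre between the feet; not to be disturbed
- mug: blue mug, 80 mm across, 90 mm high, handle to its +y; origin: centre of the underside; not to be disturbed
- salt_dish: small terracotta salt dish, 86 mm across, 30 mm high; origin: centre of the underside; not to be disturbed
- spice_tin: yellow spice tin, 52 mm across, 75 mm high; origin: centre of the underside; not to be disturbed
- wood_spoon: wooden spoon 260 mm long lying along its own x, under 30 mm high; origin: under its middle; not to be disturbed
- oil_bottle: green glass oil bottle, 62 mm across, 200 mm high; origin: centre of the underside; not to be disturbed

How it is judged:
By the outcome, as a careful person would: the job done as asked, in the order asked, and still so for the second after the job is handed in, with the robot touching nothing.
It also fails if it takes over 48 s, if anything falls off the work surface, if the arm or the gripper's body presses on something with over 40 N, if the wrist force passes 120 N, or if a joint passes its speed limit or range.

ROBOT

A 6-joint arm with a two-finger parallel gripper is mounted at the origin on the work surface. World frame = base frame: x ahead of the robot, y to its left, z up, the work surface at z = 0. Lengths are in m, angles in rad, forces in N, time in s.
With the tool pointing down it reaches from about 0.375 to 0.975 m from the base axis. Payload 3.8 kg.
Tool frame: the origin (TCP) lies midway between the tips of the shut fingers; the grasp point (between the pads) lies 19 mm behind it; z points along the fingers, y is the direction in which the jaws open and shut (so a half turn about z gives the same grasp; the last joint's range is limited). The gripper opens to 85 mm and grips with 20 to 120 N. Pads are 22 mm wide; open, the fingers measure 114 mm over their backs; the gripper's body (76 mm by 85 mm) begins 54 mm behind the grasp point. The pads swing forward as they close: fully open they stand 13 mm farther back than shut.
Start: joints at [1.206, 0.264, 1.604, -0, 1.274, -0.037], TCP at [0.217, 0.639, 0.231] pointing down, gripper open.
Joint ranges: [-2.63, 2.63], [-0.94, 2.18], [0.31, 2.57], [-1.31, 4.45], [0, 2.66], [-2.55, 2.55]. Speed limits (rad/s): [2.57, 2.57, 3.14, 3.14, 3.14, 3.14].

INTERFACE

Orientations are given as a rotation vector (axis times angle).
In Python, from workcell import bot gives the robot as it stands. The module is installed in compiled form; this text tells all that it offers.
- The arm moves only by the tool move_arm, never from a script. Its argument "steps" is a list of rows, each a list of 5 numbers: the shift along the tool's x, y, z in mm, then the turn about the tool's z in degrees, then the opening in per cent of the stroke, from 0 (shut) to 100 (fully open). In form: [[tx, ty, tz, turn, claw], ...]. A call has 1 to 20 rows; each row is the pose to reach, as a shift and turn from the pose commanded when the call began, along the tool's axes at that moment; what a row does not reach only later rows make up. A row lasts 1/10 s, in which the tool goes at most 50 mm and 8.59 degrees, less where a joint would pass 70% of its speed; a pose out of reach is approached as far as the arm can. A call with a gripper value outside its range is refused whole. The fingers move at their own pace and stop on an object; "newtons" is the grip in N (left out, the last holds). Time passes only in rows, so rows that repeat a pose let the fingers close. It gives the time, the measured TCP pose, the force and the opening at its end, in the units of the state.
- bot.read_state(): the state, without advancing time (a new reading comes with each control period).
- bot.read_camera(name): name is "side" or "top" or "wrist"; returns a dict with "pixels" (384x512x3 uint8, red, green, blue), "depth" (384x512 float32, m along the optical axis (not along the pixel's ray), 0 where there is no reading), "fovy" (degrees; the focal length in pixels is half the picture's height over the tangent of half this angle, whatever the lens; pixels are square), "cx", "cy" (the principal point, pixels), "k1" (the pictures are not rectified: a ray, as slopes to the right and down, at radius r is drawn at 1 + k1 r^2 times it, then the intrinsics apply), "xyz" and "attitude" of the camera in the world. Camera axes: x right, y up, looking along -z (the intrinsics and any distortion apply to the point x, -y, -z); pixel columns grow to the right and rows downward; lengths in m; the calibration is good to about 2 mm. A picture is of the moment at which its call begins.
- bot.finish_job(): hands the job in, once; it reports no verdict.
The state is a dict: "time": time; "q": joint angles; "joint_vel": joint speeds; "joint_torque": joint torques, N m; "tool_pos": TCP position; "tcp_rot": TCP orientation; "wrist_force": force on the tool from outside, world axes, zero at the start; "torque": the same for the moment, N m; "width": opening from 0.0 (shut) to 1.0 (fully open).
Only numpy, scipy, OpenCV 4.12 (cv2) and the standard library are available. Lean on these libraries where they do the work, as an engineer would, in place of code of your own. Each camera call takes 0.05 s, during which the arm holds its last target.

## Working session

There is one attempt and no reset: what is moved stays moved. The work goes in short steps, Python scripts to look and compute and a tool call to move; the robot and the scene stay as the last step left them, time stands still between calls to the robot, and variables do not carry over. Pictures are saved under pics/ and viewed, and the job is handed in when it is done.

Besides the shell and the picture viewer there is one more tool, called after "Call:" in YAML: its name, and indented under it one key for each argument. move_arm: Moves the arm, as the interface text tells. Its arguments: {"type":"object","properties":{"steps":{"type":"array","items":{"type":"array","items":{"type":"number"}}},"newtons":{"type":"number"}},"required":["steps"]}

```bash
mkdir -p pics; cat > h.py <<'E'
import numpy as np, cv2
from workcell import bot
def show(n,f):
    c=bot.read_camera(n); cv2.imwrite('pics/'+f,c['pixels'][:,:,::-1]); np.savez('pics/'+f+'.npz',**{k:np.array(v) for k,v in c.items()}); return c
E
python3 - <<'E'
from h import *
s=bot.read_state(); print(s)
for n in('side','top'):
    c=show(n,n+'0.png'); print(n,{k:c[k] for k in c if k not in('pixels','depth')})
E
```

```text
{'time': 0.0, 'q': array([ 1.20609025e+00,  2.64786424e-01,  1.60539216e+00,  7.83807262e-07,
        1.27370839e+00, -3.68606935e-02]), 'joint_vel': array([-1.36808451e-03, -2.39854003e-04,  9.61980729e-05,  2.65882328e-04,
       -4.70062467e-04,  5.87817944e-04]), 'joint_torque': array([ 1.30809345e-03, -5.15080369e+01, -3.67327380e+01, -1.67660683e-04,
        1.20387267e-02,  9.65493200e-06]), 'tool_pos': array([0.21706352, 0.63836096, 0.22992982]), 'tcp_rot': array([-0.51260037, -3.09902459,  0.00353075]), 'wrist_force': array([ 0.44181828, -0.29479341,  0.65214095]), 'torque': array([0.00551985, 0.05739534, 0.03753574]), 'width': 1.0022434672104332}
side {'fovy': 42.36364914066174, 'cx': 259.51747534927665, 'cy': 199.47188312943354, 'k1': -0.19671539088171344, 'xyz': array([0.49617077, 1.4296765 , 1.18416974]), 'attitude': array([ 0.02959073, -1.35854968, -2.7413687 ])}
top {'fovy': 52.17645274508826, 'cx': 253.51947016744063, 'cy': 186.88353927464607, 'k1': 0.009430883250246313, 'xyz': array([0.29352412, 0.00575262, 1.52863172]), 'attitude': array([ 0.14048957, -0.16992375, -1.55068599])}
```

View pics/top0.png

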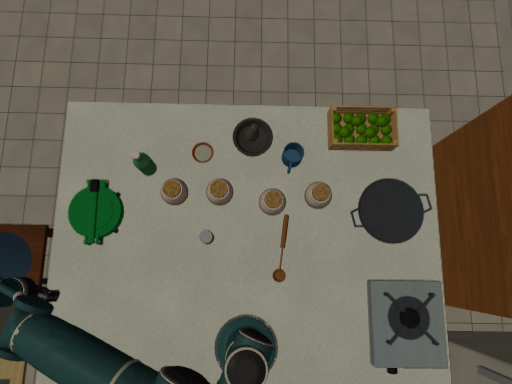

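View pics/side0.png

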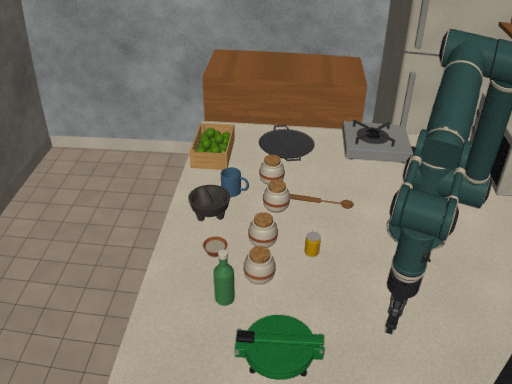

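Four jars stand in a row in the top view, with corks at about (173,188), (219,189), (272,200) and (319,193). Next I get metric positions from both cameras.

```bash
cat >> h.py <<'E'
from scipy.spatial.transform import Rotation as R
def cloud(c):
    c={k:np.asarray(c[k]) for k in ('pixels','depth','fovy','cx','cy','k1','xyz','attitude')}
    h,w=c['depth'].shape; f=h/2/np.tan(np.radians(float(c['fovy']))/2)
    K=np.array([[f,0,float(c['cx'])],[0,f,float(c['cy'])],[0,0,1]])
    u,v=np.meshgrid(np.arange(w),np.arange(h))
    p=cv2.undistortPointsIter(np.stack([u,v],-1).reshape(-1,1,2).astype(float),K,np.array([float(c['k1']),0,0,0]),None,None,(3,50,1e-9)).reshape(h,w,2)
    d=c['depth'].astype(float)
    P=np.stack([p[...,0]*d,-p[...,1]*d,-d],-1)
    return P@R.from_rotvec(c['attitude']).as_matrix().T+c['xyz']
def corks(c,zmin=.09,zmax=.115):
    W=cloud(c); hsv=cv2.cvtColor(np.asarray(c['pixels']),cv2.COLOR_RGB2HSV)
    m=(W[...,2]>zmin)&(W[...,2]<zmax)&(np.asarray(c['depth'])>0)&(hsv[...,0]<25)&(hsv[...,1]>80)
    n,l,st,ce=cv2.connectedComponentsWithStats(m.astype(np.uint8))
    out=[]
    for i in range(1,n):
        if st[i,4]>30:
            q=W[l==i]; zt=np.median(q[:,2]); t=q[abs(q[:,2]-zt)<.006]
            (cx,cy),r=cv2.minEnclosingCircle((t[:,:2]*1000).astype(np.float32))
            out.append((ce[i].round(),st[i,4],t.mean(0).round(4),zt.round(4),round(cx),round(cy),round(r,1)))
    return out
E
python3 - <<'E'
from h import *
for n in('top','side'):
    c=np.load(f'pics/{n}0.png.npz')
    print(n)
    for o in corks(c): print(o)
    W=cloud(c); print('table',[W[v,u].round(3) for u,v in ([(230,280),(350,280)] if n=='top' else [(200,330),(350,250)])])
E
```

```text
top
(array([171., 188.]), np.int32(250), array([0.5713, 0.2848, 0.1025]), np.float64(0.1026), 572, 285, 33.0)
(array([218., 188.]), np.int32(243), array([0.573 , 0.111 , 0.1018]), np.float64(0.1019), 573, 111, 32.4)
(array([321., 192.]), np.int32(250), array([ 0.5663, -0.2687,  0.1029]), np.float64(0.1031), 566, -268, 33.4)
(array([273., 199.]), np.int32(250), array([ 0.538 , -0.0919,  0.1025]), np.float64(0.1025), 538, -92, 33.0)
table [array([ 0.239,  0.064, -0.002]), array([ 0.245, -0.393,  0.001])]
side
(array([286.,  67.]), np.int32(4132), array([ 0.546 , -1.2622,  0.096 ]), np.float64(0.0963), 551, -1277, 495.4)
(array([272., 160.]), np.int32(142), array([ 0.5637, -0.2603,  0.1015]), np.float64(0.1016), 569, -261, 39.3)
(array([277., 185.]), np.int32(177), array([ 0.535 , -0.0857,  0.1012]), np.float64(0.1009), 533, -87, 36.1)
(array([263., 219.]), np.int32(227), array([0.5713, 0.1181, 0.101 ]), np.float64(0.1007), 570, 116, 37.8)
(array([259., 254.]), np.int32(278), array([0.5691, 0.2926, 0.1016]), np.float64(0.1014), 567, 291, 36.9)
table [array([ 0.725,  0.531, -0.003]), array([ 0.259,  0.133, -0.005])]
```

Call:
move_arm:
  steps:
    - [-45, -22, 0, -5, 0]
    - [-90, -44, 0, -10, 0]
    - [-135, -66, 0, -15, 0]
    - [-180, -88, 0, -18.8, 0]
    - [-224, -110, 0, -18.8, 0]
    - [-269, -132, 0, -18.8, 0]
    - [-314, -154, 0, -18.8, 0]
    - [-359, -176, 0, -18.8, 0]
    - [-404, -198, 0, -18.8, 0]
    - [-448, -219, 0, -18.8, 0]
    - [-448, -219, 0, -18.8, 0]
    - [-448, -219, 0, -18.8, 0]

```text
time: 1.3
tool_pos: [0.5713, 0.2862, 0.2304]
tcp_rot: [-0.004, -3.14, 0.0]
wrist_force: [-0.1, -0.1, 0.0]
width: 0.0
```

```bash
python3 - <<'E'
from h import *
s=bot.read_state(); print(s['time'],s['tool_pos'],s['tcp_rot'],s['wrist_force'],s['width'])
print(R.from_rotvec(s['tcp_rot']).as_matrix().round(3))
c=show('wrist','wrist1.png'); print({k:c[k] for k in c if k not in('pixels','depth')})
for o in corks(c): print(o)
show('side','side1.png')
E
```

```text
1.3 [0.57133587 0.28617528 0.23042971] [-4.12777097e-03 -3.13998288e+00  3.98168880e-04] [-0.07727879 -0.05095629  0.01814593] 0.00038918356110613045
[[-1.     0.003 -0.002]
 [ 0.003  1.    -0.   ]
 [ 0.002 -0.    -1.   ]]
{'fovy': 61.24532832435071, 'cx': 251.21935030982823, 'cy': 186.38069969350568, 'k1': 0.014503030637046652, 'xyz': array([0.49120998, 0.28616478, 0.37301883]), 'attitude': array([-0.2458465 , -0.24426897,  1.55456806])}
(array([252., 174.]), np.int32(4408), array([0.5674, 0.2861, 0.1037]), np.float64(0.1037), 569, 286, 32.9)
(array([ 53., 176.]), np.int32(4828), array([0.5696, 0.1134, 0.1029]), np.float64(0.103), 571, 112, 33.8)
```

View pics/wrist1.png

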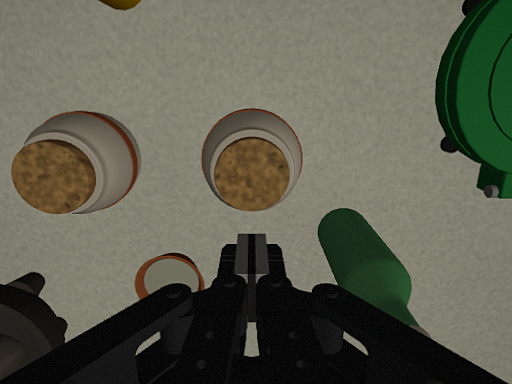

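View pics/side1.png

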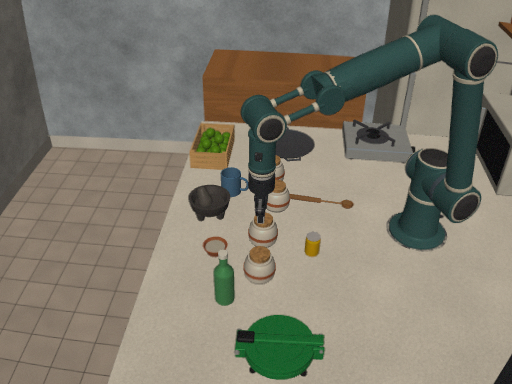

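Wrist view: the jar A cork is centred at about (252,174), i.e. (569, 286) mm with its top at about 103.7 mm. The shut fingers show at about (252,240), clear of the bottle. I approach A's -y edge, 25 mm off centre.

Call:
move_arm:
  steps:
    - [2, -25, 30, 0, 0]
    - [2, -25, 70, 0, 0]
    - [2, -25, 100, 0, 0]
    - [2, -25, 115, 0, 0]
    - [2, -25, 121, 0, 0]
    - [2, -25, 123, 0, 0]
    - [2, -25, 123, 0, 0]
    - [2, -25, 123, 0, 0]

```text
time: 2.2
tool_pos: [0.5702, 0.2633, 0.1103]
tcp_rot: [-0.001, 3.139, 0.002]
wrist_force: [0.1, -0.8, 1.8]
width: -0.0
```

Call:
move_arm:
  steps:
    - [0, 0, 1, 0, 0]
    - [0, 0, 1.5, 0, 0]
    - [0, 0, 1.5, 0, 0]

```text
time: 2.5
tool_pos: [0.5692, 0.2625, 0.1072]
tcp_rot: [-0.0, 3.141, 0.0]
wrist_force: [0.4, 0.3, 0.1]
width: 0.001
```

Call:
move_arm:
  steps:
    - [0, 0, 0.5, 0, 0]
    - [0, 0, 1, 0, 0]
    - [0, 0, 1, 0, 0]

```text
time: 2.8
tool_pos: [0.5688, 0.2624, 0.1056]
tcp_rot: [0.0, -3.141, 0.0]
wrist_force: [-0.3, 0.2, -0.3]
width: -0.0
```

Call:
move_arm:
  steps:
    - [0, 0, 0.5, 0, 0]
    - [0, 0, 1, 0, 0]
    - [0, 0, 1, 0, 0]
    - [0, 0, 1, 0, 0]

```text
time: 3.2
tool_pos: [0.5689, 0.2625, 0.1047]
tcp_rot: [0.001, -3.141, 0.0]
wrist_force: [-0.2, 0.2, -0.2]
width: 0.0
```

Call:
move_arm:
  steps:
    - [0, 0, 0.5, 0, 0]
    - [0, 0, 0.5, 0, 0]
    - [0, 0, 0.5, 0, 0]

```text
time: 3.5
tool_pos: [0.569, 0.2625, 0.1043]
tcp_rot: [0.001, -3.142, 0.0]
wrist_force: [-0.6, 0.6, 0.5]
width: 0.001
```

Call:
move_arm:
  steps:
    - [0, 0, 0.5, 0, 0]
    - [0, 0, 0.5, 0, 0]
    - [0, 0, 0.5, 0, 0]

```text
time: 3.8
tool_pos: [0.569, 0.2625, 0.104]
tcp_rot: [-0.0, 3.141, 0.0]
wrist_force: [-0.3, 1.0, 1.1]
width: -0.001
```

Call:
move_arm:
  steps:
    - [0, 0, 0.5, 0, 0]
    - [0, 0, 0.5, 0, 0]
    - [0, 0, 0.5, 0, 0]

```text
time: 4.1
tool_pos: [0.5691, 0.2625, 0.104]
tcp_rot: [-0.001, 3.141, 0.0]
wrist_force: [-2.5, -1.6, 5.2]
width: -0.002
```

Call:
move_arm:
  steps:
    - [0, 0, 0.5, 0, 0]
    - [0, 0, 0.5, 0, 0]
    - [0, 0, 0.5, 0, 0]

```text
time: 4.4
tool_pos: [0.5691, 0.2625, 0.1039]
tcp_rot: [-0.0, 3.141, 0.0]
wrist_force: [-2.2, -1.4, 8.1]
width: 0.001
```

Call:
move_arm:
  steps:
    - [0, 0, 0.5, 0, 0]
    - [0, 0, 0.5, 0, 0]
    - [0, 0, 0.5, 0, 0]

```text
time: 4.7
tool_pos: [0.5692, 0.2625, 0.1039]
tcp_rot: [-0.001, 3.141, 0.0]
wrist_force: [-3.4, -1.4, 9.6]
width: -0.001
```

Jar A is rigid: 9.6 N gave only 0.1 mm, so it is tight. On to the next.

Call:
move_arm:
  steps:
    - [0, 0, -5, 0, 0]
    - [0, 0, -40, 0, 0]
    - [0, -40, -60, 0, 0]
    - [-1, -85, -60, 0, 0]
    - [-1, -130, -60, 0, 0]
    - [-1, -165, -60, 0, 0]
    - [-1, -175, -60, 0, 0]
    - [-1, -175, -60, 0, 0]
    - [-1, -175, -60, 0, 0]

```text
time: 5.6
tool_pos: [0.5701, 0.0882, 0.1621]
tcp_rot: [-0.0, -3.142, -0.001]
wrist_force: [-0.5, 0.1, -0.0]
width: 0.002
```

```bash
python3 - <<'E'
from h import *
s=bot.read_state(); print(s['time'],s['tool_pos'],s['tcp_rot'],s['wrist_force'],s['width'])
c=show('wrist','wrist2.png')
for o in corks(c): print(o)
E
```

```text
5.6 [0.57010286 0.08818973 0.16213183] [-2.07496327e-05 -3.14157031e+00 -1.21089622e-03] [-0.49593688  0.14528352 -0.02225821] 0.0018804954764418554
(array([ 13., 158.]), np.int32(2024), array([ 0.5386, -0.065 ,  0.1023]), np.float64(0.1025), 538, -73, 27.0)
(array([287., 203.]), np.int32(6969), array([0.5681, 0.1118, 0.1029]), np.float64(0.103), 571, 111, 32.9)
(array([501., 206.]), np.int32(1286), array([0.5715, 0.2566, 0.1006]), np.float64(0.0999), 572, 264, 24.8)
```

View pics/wrist2.png

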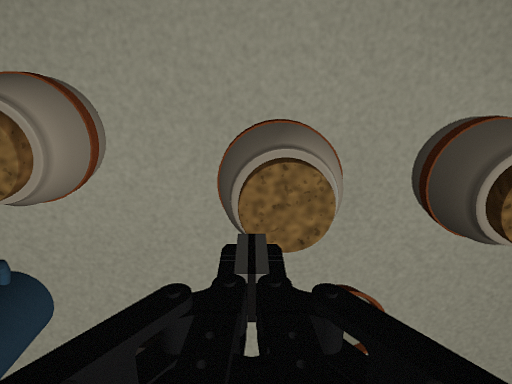

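Jar B's cork is at about (287,203), i.e. (571,111) mm with its top at 103 mm. The tip stands over its -y edge, and the mug at lower left is clear.

Call:
move_arm:
  steps:
    - [0, -1, 30, 0, 0]
    - [0, -1, 48, 0, 0]
    - [0, -1, 54, 0, 0]
    - [0, -1, 56, 0, 0]
    - [0, -1, 57, 0, 0]
    - [0, -1, 57, 0, 0]
    - [0, -1, 57, 0, 0]

```text
time: 6.35
tool_pos: [0.5709, 0.0867, 0.1064]
tcp_rot: [-0.001, 3.14, 0.0]
wrist_force: [0.6, -0.1, -1.5]
width: 0.001
```

Call:
move_arm:
  steps:
    - [0, 0, 0.5, 0, 0]
    - [0, 0, 1, 0, 0]
    - [0, 0, 1, 0, 0]
    - [0, 0, 1, 0, 0]

```text
time: 6.75
tool_pos: [0.57, 0.0864, 0.1043]
tcp_rot: [-0.0, 3.142, 0.0]
wrist_force: [0.5, -0.3, -0.7]
width: -0.003
```

Call:
move_arm:
  steps:
    - [0, 0, 0.5, 0, 0]
    - [0, 0, 1, 0, 0]
    - [0, 0, 1, 0, 0]
    - [0, 0, 1, 0, 0]

```text
time: 7.15
tool_pos: [0.5701, 0.0865, 0.1033]
tcp_rot: [-0.001, 3.141, -0.0]
wrist_force: [-0.0, -0.1, 0.0]
width: 0.003
```

Call:
move_arm:
  steps:
    - [0, 0, 0.5, 0, 0]
    - [0, 0, 0.5, 0, 0]
    - [0, 0, 0.5, 0, 0]

```text
time: 7.45
tool_pos: [0.5701, 0.0865, 0.1032]
tcp_rot: [-0.001, 3.141, -0.0]
wrist_force: [-1.8, 0.5, 4.7]
width: 0.002
```

Call:
move_arm:
  steps:
    - [0, 0, 0.5, 0, 0]
    - [0, 0, 0.5, 0, 0]
    - [0, 0, 0.5, 0, 0]

```text
time: 7.75
tool_pos: [0.5701, 0.0864, 0.1031]
tcp_rot: [-0.001, 3.141, -0.0]
wrist_force: [-3.6, -1.2, 7.5]
width: -0.001
```

B is rigid as well (7.5 N, about 0.1 mm). Next is jar C.

Call:
move_arm:
  steps:
    - [0, 0, -5, 0, 0]
    - [0, 0, -40, 0, 0]
    - [5, -40, -60, 0, 0]
    - [15, -85, -60, 0, 0]
    - [25, -130, -60, 0, 0]
    - [32, -170, -60, 0, 0]
    - [32, -195, -60, 0, 0]
    - [32, -202, -60, 0, 0]
    - [32, -202, -60, 0, 0]
    - [32, -202, -60, 0, 0]

```text
time: 8.75
tool_pos: [0.5381, -0.1147, 0.162]
tcp_rot: [0.001, -3.141, -0.001]
wrist_force: [-0.6, -0.9, -0.1]
width: 0.001
```

```bash
python3 - <<'E'
from h import *
s=bot.read_state(); print(s['time'],s['tool_pos'],s['tcp_rot'],s['wrist_force'],s['width'])
c=show('wrist','wrist3.png')
for o in corks(c): print(o)
E
```

```text
8.75 [ 0.53812084 -0.11471187  0.1620393 ] [ 5.86377954e-04 -3.14131952e+00 -1.18601106e-03] [-0.64114451 -0.8572217  -0.13147871] 0.0009485690403171379
(array([286., 199.]), np.int32(7259), array([ 0.5328, -0.0921,  0.1036]), np.float64(0.1036), 535, -92, 33.0)
(array([ 38., 238.]), np.int32(6404), array([ 0.5624, -0.2625,  0.1037]), np.float64(0.1039), 564, -269, 33.2)
```

View pics/wrist3.png

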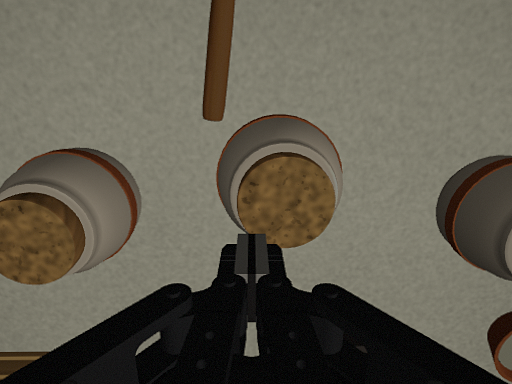

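Jar C's cork is at about (286,199), i.e. (535,-92) mm with its top at 103.6 mm. The spoon handle ends at about (213,120), well clear.

Call:
move_arm:
  steps:
    - [2, -2, 30, 0, 0]
    - [2, -2, 48, 0, 0]
    - [2, -2, 54, 0, 0]
    - [2, -2, 55.5, 0, 0]
    - [2, -2, 56, 0, 0]
    - [2, -2, 56, 0, 0]
    - [2, -2, 56, 0, 0]

```text
time: 9.5
tool_pos: [0.537, -0.1176, 0.1074]
tcp_rot: [-0.001, 3.14, -0.001]
wrist_force: [-0.3, -0.0, 0.2]
width: 0.004
```

Call:
move_arm:
  steps:
    - [0, 0, 0.5, 0, 0]
    - [0, 0, 1, 0, 0]
    - [0, 0, 1, 0, 0]
    - [0, 0, 1, 0, 0]

```text
time: 9.9
tool_pos: [0.5361, -0.1176, 0.1053]
tcp_rot: [-0.0, 3.142, -0.0]
wrist_force: [0.0, 0.4, 0.0]
width: 0.002
```

Call:
move_arm:
  steps:
    - [0, 0, 0.5, 0, 0]
    - [0, 0, 1, 0, 0]
    - [0, 0, 1, 0, 0]
    - [0, 0, 1, 0, 0]

```text
time: 10.3
tool_pos: [0.5361, -0.1175, 0.1042]
tcp_rot: [0.001, -3.141, 0.0]
wrist_force: [1.2, -0.2, -0.2]
width: 0.002
```

Call:
move_arm:
  steps:
    - [0, 0, 0.5, 0, 0]
    - [0, 0, 0.5, 0, 0]
    - [0, 0, 0.5, 0, 0]

```text
time: 10.6
tool_pos: [0.5362, -0.1176, 0.1039]
tcp_rot: [-0.0, 3.141, -0.0]
wrist_force: [-0.2, -0.6, 0.3]
width: -0.003
```

Call:
move_arm:
  steps:
    - [0, 0, 0.5, 0, 0]
    - [0, 0, 0.5, 0, 0]
    - [0, 0, 0.5, 0, 0]

```text
time: 10.9
tool_pos: [0.5362, -0.1177, 0.1035]
tcp_rot: [-0.0, 3.141, -0.001]
wrist_force: [-1.0, -1.7, 2.0]
width: 0.002
```

Call:
move_arm:
  steps:
    - [0, 0, 0.5, 0, 0]
    - [0, 0, 0.5, 0, 0]
    - [0, 0, 0.5, 0, 0]

```text
time: 11.2
tool_pos: [0.5363, -0.1179, 0.1031]
tcp_rot: [-0.001, 3.141, -0.001]
wrist_force: [-0.7, -3.5, 2.8]
width: -0.001
```

Call:
move_arm:
  steps:
    - [0, 0, 0.5, 0, 0]
    - [0, 0, 0.5, 0, 0]
    - [0, 0, 0.5, 0, 0]

```text
time: 11.5
tool_pos: [0.5364, -0.118, 0.1027]
tcp_rot: [-0.001, 3.141, -0.001]
wrist_force: [-0.9, -4.0, 4.3]
width: -0.002
```

Call:
move_arm:
  steps:
    - [0, 0, 0.5, 0, 0]
    - [0, 0, 0.5, 0, 0]
    - [0, 0, 0.5, 0, 0]

```text
time: 11.8
tool_pos: [0.5364, -0.1181, 0.1022]
tcp_rot: [-0.001, 3.141, -0.001]
wrist_force: [-1.2, -4.4, 5.0]
width: 0.003
```

C gives: 1.7 mm at 5 N, progressively, unlike A and B. I release it and check D to be sure.

Call:
move_arm:
  steps:
    - [0, 0, -2, 0, 0]
    - [0, 0, -5, 0, 0]
    - [0, 0, -40, 0, 0]
    - [-5, -30, -60, 0, 0]
    - [-15, -75, -60, 0, 0]
    - [-25, -120, -60, 0, 0]
    - [-28, -155, -60, 0, 0]
    - [-28, -172, -60, 0, 0]
    - [-28, -176, -60, 0, 0]
    - [-28, -176, -60, 0, 0]
    - [-28, -176, -60, 0, 0]

```text
time: 12.9
tool_pos: [0.5638, -0.2917, 0.1613]
tcp_rot: [0.002, -3.141, -0.002]
wrist_force: [-0.1, 0.8, 0.9]
width: -0.001
```

```bash
python3 - <<'E'
from h import *
s=bot.read_state(); print(s['time'],s['tool_pos'],s['tcp_rot'],s['wrist_force'],s['width'])
c=show('wrist','wrist4.png')
for o in corks(c): print(o)
E
```

```text
12.9 [ 0.56381705 -0.29173294  0.16130604] [ 1.80158697e-03 -3.14066618e+00 -2.35448185e-03] [-0.063831    0.80840389  0.86737056] -0.0009784459469279433
(array([506., 171.]), np.int32(516), array([ 0.5403, -0.1232,  0.0948]), np.float64(0.0947), 541, -118, 20.7)
(array([285., 203.]), np.int32(7056), array([ 0.5609, -0.2692,  0.1039]), np.float64(0.104), 564, -270, 32.9)
```

View pics/wrist4.png

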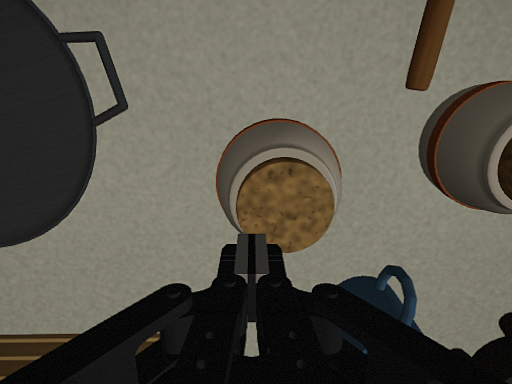

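Jar D's cork is at about (285,203), i.e. (564,-270) mm. The comal handle (left) and mug (lower right) are clear.

Call:
move_arm:
  steps:
    - [0, 0, 30, 0, 0]
    - [0, 0, 48, 0, 0]
    - [0, 0, 54, 0, 0]
    - [0, 0, 55, 0, 0]
    - [0, 0, 56, 0, 0]
    - [0, 0, 56, 0, 0]
    - [0, 0, 56, 0, 0]

```text
time: 13.65
tool_pos: [0.5649, -0.2939, 0.1071]
tcp_rot: [-0.001, 3.14, -0.002]
wrist_force: [-0.0, 0.3, -0.5]
width: -0.001
```

Call:
move_arm:
  steps:
    - [0, 0, 0.5, 0, 0]
    - [0, 0, 0.5, 0, 0]
    - [0, 0, 0.5, 0, 0]

```text
time: 13.95
tool_pos: [0.5642, -0.2936, 0.1055]
tcp_rot: [-0.0, 3.141, -0.0]
wrist_force: [-0.2, 0.2, 0.5]
width: 0.001
```

Call:
move_arm:
  steps:
    - [0, 0, 0.5, 0, 0]
    - [0, 0, 0.5, 0, 0]
    - [0, 0, 0.5, 0, 0]

```text
time: 14.25
tool_pos: [0.5641, -0.2935, 0.1047]
tcp_rot: [0.0, -3.141, -0.0]
wrist_force: [-0.8, -0.3, 0.5]
width: -0.002
```

Call:
move_arm:
  steps:
    - [0, 0, 0.5, 0, 0]
    - [0, 0, 0.5, 0, 0]
    - [0, 0, 0.5, 0, 0]

```text
time: 14.55
tool_pos: [0.5642, -0.2935, 0.1043]
tcp_rot: [-0.0, 3.142, -0.0]
wrist_force: [-0.1, 0.2, 0.1]
width: 0.001
```

Call:
move_arm:
  steps:
    - [0, 0, 0.5, 0, 0]
    - [0, 0, 0.5, 0, 0]
    - [0, 0, 0.5, 0, 0]

```text
time: 14.85
tool_pos: [0.5642, -0.2936, 0.1042]
tcp_rot: [-0.0, 3.141, -0.0]
wrist_force: [-2.1, 0.3, 4.2]
width: -0.0
```

Call:
move_arm:
  steps:
    - [0, 0, 0.5, 0, 0]
    - [0, 0, 0.5, 0, 0]
    - [0, 0, 0.5, 0, 0]

```text
time: 15.15
tool_pos: [0.5643, -0.2937, 0.1042]
tcp_rot: [-0.001, 3.141, -0.0]
wrist_force: [-2.3, 0.5, 6.8]
width: -0.003
```

Call:
move_arm:
  steps:
    - [0, 0, -5, 0, 0]
    - [0, 0, -40, 0, 0]
    - [5, 30, -60, 0, 0]
    - [15, 75, -60, 0, 0]
    - [25, 120, -60, 0, 0]
    - [28, 165, -60, 0, 0]
    - [28, 190, -60, 0, 0]
    - [28, 200, -60, 0, 0]
    - [28, 202, -60, 0, 0]
    - [28, 202, -60, 0, 0]
    - [28, 202, -60, 0, 0]

```text
time: 16.25
tool_pos: [0.5363, -0.0927, 0.1632]
tcp_rot: [0.001, 3.142, -0.001]
wrist_force: [0.4, 0.1, -0.0]
width: 0.002
```

```bash
python3 - <<'E'
from h import *
s=bot.read_state(); print(s['time'],s['tool_pos'],s['tcp_rot'],s['wrist_force'],s['width'])
c=show('wrist','wrist5.png')
for o in corks(c): print(o)
for n in ('top','side'):
  c=show(n,n+'5.png')
  for o in corks(c): print(n,o)
E
```

```text
16.25 [ 0.53632743 -0.09273073  0.16322454] [ 1.08788995e-03  3.14154188e+00 -7.95544081e-04] [ 0.37593557  0.13837116 -0.01679889] 0.002190599611907474
(array([253., 199.]), np.int32(6783), array([ 0.5313, -0.092 ,  0.1036]), np.float64(0.1037), 535, -92, 33.0)
(array([ 23., 241.]), np.int32(3945), array([ 0.5642, -0.2525,  0.1035]), np.float64(0.1037), 565, -265, 33.0)
(array([500., 251.]), np.int32(1433), array([0.573 , 0.0835, 0.1012]), np.float64(0.1012), 574, 92, 25.7)
top (array([171., 188.]), np.int32(252), array([0.5714, 0.2851, 0.1025]), np.float64(0.1023), 572, 284, 33.2)
top (array([218., 188.]), np.int32(247), array([0.5726, 0.1112, 0.1018]), np.float64(0.1019), 573, 111, 32.4)
top (array([321., 192.]), np.int32(249), array([ 0.5666, -0.2691,  0.1029]), np.float64(0.1028), 567, -269, 33.0)
top (array([272., 202.]), np.int32(131), array([ 0.5239, -0.0895,  0.103 ]), np.float64(0.1029), 532, -92, 30.4)
side (array([256.,  64.]), np.int32(2364), array([ 0.7203, -1.2908,  0.096 ]), np.float64(0.0962), 674, -1282, 390.5)
side (array([306.,  76.]), np.int32(38), array([ 0.4284, -1.1421,  0.0966]), np.float64(0.0969), 428, -1151, 65.1)
side (array([354.,  82.]), np.int32(190), array([ 0.1637, -1.1086,  0.0965]), np.float64(0.0966), 181, -1130, 101.1)
side (array([269., 160.]), np.int32(98), array([ 0.5747, -0.2603,  0.1011]), np.float64(0.1008), 572, -261, 33.7)
side (array([277., 185.]), np.int32(177), array([ 0.5346, -0.085 ,  0.1014]), np.float64(0.1011), 536, -88, 36.7)
side (array([263., 219.]), np.int32(225), array([0.5709, 0.1185, 0.1011]), np.float64(0.101), 568, 115, 37.0)
side (array([259., 254.]), np.int32(278), array([0.5688, 0.293 , 0.1019]), np.float64(0.1016), 569, 290, 35.6)
```

View pics/wrist5.png

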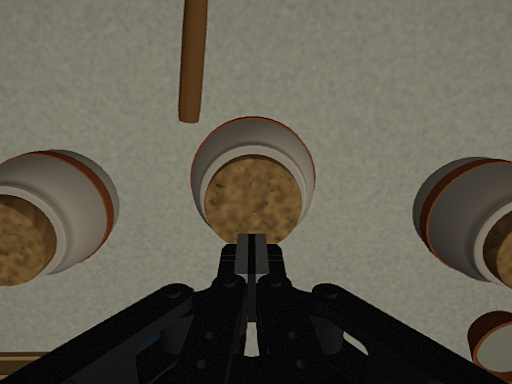

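D is tight (6.8 N, under 0.1 mm), and C has sprung back level in its place. Now I press C at its centre, in small steps.

Call:
move_arm:
  steps:
    - [0, 0, 30, 0, 0]
    - [0, 0, 48, 0, 0]
    - [0, 0, 55, 0, 0]
    - [0, 0, 57, 0, 0]
    - [0, 0, 58, 0, 0]
    - [0, 0, 59, 0, 0]
    - [0, 0, 59, 0, 0]
    - [0, 0, 59, 0, 0]

```text
time: 17.2
tool_pos: [0.5366, -0.0916, 0.105]
tcp_rot: [-0.001, 3.14, -0.0]
wrist_force: [-0.0, -0.7, -0.5]
width: 0.003
```

Call:
move_arm:
  steps:
    - [0, 0, 0.5, 0, 0]
    - [0, 0, 1, 0, 0]
    - [0, 0, 1, 0, 0]
    - [0, 0, 1, 0, 0]

```text
time: 17.6
tool_pos: [0.5364, -0.0916, 0.1039]
tcp_rot: [-0.001, 3.141, -0.0]
wrist_force: [-1.5, 0.3, 4.0]
width: 0.0
```

Call:
move_arm:
  steps:
    - [0, 0, 0.5, 0, 0]
    - [0, 0, 1, 0, 0]
    - [0, 0, 1, 0, 0]
    - [0, 0, 1, 0, 0]

```text
time: 18.0
tool_pos: [0.5366, -0.0916, 0.1038]
tcp_rot: [-0.001, 3.141, -0.0]
wrist_force: [-4.2, 1.1, 9.7]
width: 0.0
```

Call:
move_arm:
  steps:
    - [0, 0, 0.5, 0, 0]
    - [0, 0, 1, 0, 0]
    - [0, 0, 1, 0, 0]
    - [0, 0, 1, 0, 0]

```text
time: 18.4
tool_pos: [0.5367, -0.0916, 0.103]
tcp_rot: [-0.001, 3.141, -0.0]
wrist_force: [-2.6, 0.7, 11.3]
width: 0.001
```

Call:
move_arm:
  steps:
    - [0, 0, 0.5, 0, 0]
    - [0, 0, 1, 0, 0]
    - [0, 0, 1, 0, 0]
    - [0, 0, 1, 0, 0]

```text
time: 18.8
tool_pos: [0.5367, -0.0916, 0.102]
tcp_rot: [-0.001, 3.14, -0.0]
wrist_force: [-4.5, 0.9, 11.6]
width: -0.004
```

Call:
move_arm:
  steps:
    - [0.5, 0, 0.5, 0, 0]
    - [0.5, 0, 1, 0, 0]
    - [0.5, 0, 1.5, 0, 0]
    - [0.5, 0, 2, 0, 0]
    - [0.5, 0, 2, 0, 0]

```text
time: 19.3
tool_pos: [0.5365, -0.0916, 0.1002]
tcp_rot: [-0.001, 3.14, -0.0]
wrist_force: [-2.5, 0.9, 11.2]
width: 0.003
```

Call:
move_arm:
  steps:
    - [0, 0, 0.5, 0, 0]
    - [0, 0, 1, 0, 0]
    - [0, 0, 1.5, 0, 0]
    - [0, 0, 2, 0, 0]
    - [0, 0, 2, 0, 0]

```text
time: 19.8
tool_pos: [0.5366, -0.0916, 0.0982]
tcp_rot: [-0.0, 3.14, -0.0]
wrist_force: [-2.1, 0.2, 11.3]
width: -0.0
```

Call:
move_arm:
  steps:
    - [0, 0, 0.5, 0, 0]
    - [0, 0, 1, 0, 0]
    - [0, 0, 1, 0, 0]
    - [0, 0, 1, 0, 0]

```text
time: 20.2
tool_pos: [0.5366, -0.0916, 0.0972]
tcp_rot: [-0.001, 3.14, -0.0]
wrist_force: [-2.6, 0.8, 10.6]
width: 0.003
```

Call:
move_arm:
  steps:
    - [0, 0, 0.5, 0, 0]
    - [0, 0, 0.5, 0, 0]
    - [0, 0, 0.5, 0, 0]

```text
time: 20.5
tool_pos: [0.5365, -0.0916, 0.0969]
tcp_rot: [-0.001, 3.14, -0.0]
wrist_force: [-4.0, 0.6, 12.3]
width: -0.0
```

Call:
move_arm:
  steps:
    - [0, 0, 0.5, 0, 0]
    - [0, 0, 0.5, 0, 0]
    - [0, 0, 0.5, 0, 0]

```text
time: 20.8
tool_pos: [0.5366, -0.0916, 0.0968]
tcp_rot: [-0.001, 3.14, -0.0]
wrist_force: [-4.5, 1.5, 15.0]
width: -0.0
```

Call:
move_arm:
  steps:
    - [0, 0, 0.5, 0, 0]
    - [0, 0, 0.5, 0, 0]
    - [0, 0, 0.5, 0, 0]

```text
time: 21.1
tool_pos: [0.5366, -0.0916, 0.0968]
tcp_rot: [-0.001, 3.14, -0.0]
wrist_force: [-5.7, 2.5, 17.9]
width: -0.001
```

It stopped dead at z = 96.8 mm after 7.1 mm of travel, and the force rose to 18 N. I release and re-test its edge lightly.

Call:
move_arm:
  steps:
    - [0, 0, -2, 0, 0]
    - [0, 0, -5, 0, 0]
    - [0, 0, -20, 0, 0]
    - [0, -15, -20, 0, 0]
    - [0, -25, -20, 0, 0]
    - [0, -25, -12, 0, 0]
    - [0, -25, -7, 0, 0]
    - [0, -25, -6, 0, 0]
    - [0, -25, -6, 0, 0]
    - [0, -25, -6, 0, 0]

```text
time: 22.1
tool_pos: [0.5354, -0.1163, 0.0995]
tcp_rot: [0.001, -3.141, -0.0]
wrist_force: [0.0, 0.9, -0.1]
width: -0.002
```

Call:
move_arm:
  steps:
    - [0, 0, 0.5, 0, 0]
    - [0, 0, 1, 0, 0]
    - [0, 0, 1, 0, 0]
    - [0, 0, 1, 0, 0]

```text
time: 22.5
tool_pos: [0.5357, -0.1165, 0.0989]
tcp_rot: [-0.001, 3.141, -0.0]
wrist_force: [0.1, -0.3, 0.3]
width: 0.001
```

Call:
move_arm:
  steps:
    - [0, 0, 0.5, 0, 0]
    - [0, 0, 1, 0, 0]
    - [0, 0, 1, 0, 0]
    - [0, 0, 1, 0, 0]

```text
time: 22.9
tool_pos: [0.5355, -0.1165, 0.0977]
tcp_rot: [0.0, -3.141, -0.0]
wrist_force: [1.0, -0.0, 0.1]
width: 0.001
```

Call:
move_arm:
  steps:
    - [0, 0, 0.5, 0, 0]
    - [0, 0, 0.5, 0, 0]
    - [0, 0, 0.5, 0, 0]

```text
time: 23.2
tool_pos: [0.5356, -0.1165, 0.0973]
tcp_rot: [-0.001, 3.142, -0.0]
wrist_force: [-0.0, 0.9, -0.4]
width: -0.004
```

Call:
move_arm:
  steps:
    - [0, 0, 0.5, 0, 0]
    - [0, 0, 0.5, 0, 0]
    - [0, 0, 0.5, 0, 0]

```text
time: 23.5
tool_pos: [0.5357, -0.1166, 0.0969]
tcp_rot: [-0.0, 3.141, -0.0]
wrist_force: [-0.9, 0.7, 1.5]
width: 0.001
```

Call:
move_arm:
  steps:
    - [0, 0, 0.5, 0, 0]
    - [0, 0, 0.5, 0, 0]
    - [0, 0, 0.5, 0, 0]

```text
time: 23.8
tool_pos: [0.5358, -0.1167, 0.0968]
tcp_rot: [-0.001, 3.141, -0.0]
wrist_force: [-2.5, -0.0, 4.7]
width: 0.004
```

Call:
move_arm:
  steps:
    - [0, 0, 0.5, 0, 0]
    - [0, 0, 0.5, 0, 0]
    - [0, 0, 0.5, 0, 0]

```text
time: 24.1
tool_pos: [0.5358, -0.1167, 0.0967]
tcp_rot: [-0.001, 3.141, -0.001]
wrist_force: [-2.9, 0.9, 7.5]
width: -0.003
```

Call:
move_arm:
  steps:
    - [0, 0, -5, 0, 0]
    - [0, 0, -30, 0, 0]
    - [0, 0, -75, 0, 0]
    - [40, 0, -110, 0, 0]
    - [60, 0, -140, 0, 0]
    - [60, 0, -150, 0, 0]
    - [60, 0, -150, 0, 0]
    - [60, 0, -150, 0, 0]

```text
time: 24.9
tool_pos: [0.4757, -0.1164, 0.2447]
tcp_rot: [0.0, -3.141, -0.001]
wrist_force: [-0.2, 0.4, 0.1]
width: -0.001
```

```bash
python3 - <<'E'
from h import *
s=bot.read_state(); print(s['time'],s['tool_pos'],s['wrist_force'])
for n in ('wrist','top','side'):
  c=show(n,n+'9.png')
  for o in corks(c,.085): print(n,o)
E
```

```text
24.9 [ 0.47574615 -0.11641231  0.24471751] [-0.19883359  0.37431279  0.09258409]
wrist (array([279., 224.]), np.int32(2660), array([ 0.5285, -0.0892,  0.0965]), np.float64(0.0966), 535, -92, 32.9)
wrist (array([ 99., 256.]), np.int32(3531), array([ 0.5616, -0.2681,  0.1037]), np.float64(0.1038), 564, -270, 33.8)
wrist (array([476., 262.]), np.int32(3594), array([0.5686, 0.1086, 0.1026]), np.float64(0.1027), 571, 110, 33.7)
top (array([171., 188.]), np.int32(257), array([0.571 , 0.2845, 0.1032]), np.float64(0.1031), 571, 285, 33.1)
top (array([218., 188.]), np.int32(251), array([0.5735, 0.111 , 0.1021]), np.float64(0.1021), 575, 111, 33.1)
top (array([327., 192.]), np.int32(52), array([ 0.5656, -0.2921,  0.1029]), np.float64(0.1028), 565, -285, 26.8)
top (array([267., 197.]), np.int32(38), array([ 0.543 , -0.0684,  0.0951]), np.float64(0.0951), 540, -70, 23.3)
side (array([247.,  66.]), np.int32(2303), array([ 0.7691, -1.2559,  0.0959]), np.float64(0.0959), 758, -1288, 325.8)
side (array([326.,  56.]), np.int32(34), array([ 0.3102, -1.4709,  0.0964]), np.float64(0.0964), 308, -1461, 49.3)
side (array([337.,  76.]), np.int32(1003), array([ 0.2542, -1.1818,  0.0964]), np.float64(0.0962), 253, -1202, 207.1)
side (array([272., 160.]), np.int32(154), array([ 0.5635, -0.2612,  0.1014]), np.float64(0.1009), 564, -261, 36.2)
side (array([277., 187.]), np.int32(165), array([ 0.5349, -0.0843,  0.0945]), np.float64(0.0945), 536, -87, 36.8)
side (array([263., 219.]), np.int32(238), array([0.5713, 0.1189, 0.1011]), np.float64(0.1006), 571, 117, 35.8)
side (array([259., 254.]), np.int32(290), array([0.5688, 0.2929, 0.102 ]), np.float64(0.1019), 567, 293, 35.7)
```

View pics/wrist9.png

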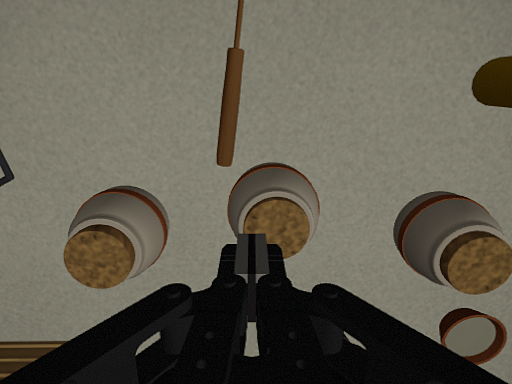

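View pics/side9.png

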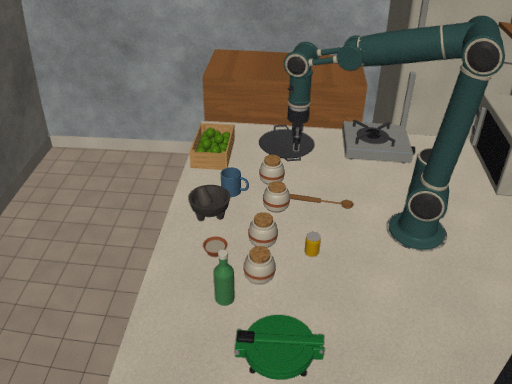

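The pictures show C's cork sunk level, at about (276,226) in the wrist view, with its top at 96.6 mm. All jars and other items are where they were, and the arm is clear of everything.

```bash
python3 -c "
from h import *
print(bot.finish_job())"
```

```text
the job is handed in; nothing more can be done
None
```

The loose cork was the third jar from the robot's left, at about (0.535, -0.092) m. It is now pressed fully home, and I have handed the job in. It took about 25 s of the 48 s allowed.

**Finding it:** I pressed each cork lightly near its edge with the shut fingertips. The other three moved only about 0.1 mm or less at 7 to 10 N. This one gave 1.7 mm at 5 N and sprang back. I stopped there, just short of the 2 to 4 mm quoted, because the fingertip was also pushing sideways with about 4 N.

**Closing it:** Pressed at the centre, the cork slid 7.1 mm at 11 to 12 N. It then stopped dead with its top at z = 96.8 mm, where 97 mm counts as fully home, and held at 18 N.

**Last checks:**
- **Rocking:** re-pressed on the same edge, the cork stayed firm, moving about 0.2 mm at 7.5 N. I did not re-test the opposite edge.
- **Positions:** in the final pictures no jar had shifted by more than the measuring error (1 to 2 mm). The other three corks are at their earlier heights, and nothing else looked disturbed.
- **Cameras:** the side and top cameras read that cork's top about 2 mm lower than the wrist camera and fingertip did. The side camera read all four corks about 2 mm low, so I take this as calibration error. The top camera saw only part of this one.

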